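# Raise the telescoping kitchen lamp and hold it up

## Task

Someone left a mug on the foot of the telescoping counter lamp, right over its release button: keeping the mug upright, set it in the middle of the cork coaster and let go of it there. Then press the orange button so that the lamp head pops free, and pull the head straight up past the first stop to the second, topmost stop. Finish still gripping the lamp head and holding it fully extended, so that I can tighten the collar; leave the bowl and the two bottles where they stand.

Things in the scene. Friction and masses are not known exactly. Their poses are not given: they have to be found in the camera images.
- stand: fixed lamp foot and outer tube. Origin: on the mast's axis, at counter level. White foot 18 mm thick, 110 mm wide (x), from y = +55 to -175 mm. Black outer tube, 32 mm across (rings to 42), rises on the axis to 105 mm. Centred at (0, -120) mm the foot has a square well, 56 x 56 mm, 15 mm deep, holding the button; the mug stands over it at the start
- button_top (a point): top centre of the round orange button, 40 mm across, in the foot's well; unpressed it is 15 mm above the counter, 3 mm below the foot's top, 120 mm from the mast on the stand's -y side. Press it straight down with closed fingertips: 1.5 N starts it, 5 N bottoms it
- button (a joint): press of the button in m, 0 (up) to 0.006 (fully down); springs back when let go. It unlocks the mast after about 4 mm; the lamp head then pops up 15 mm by itself and stays up. Until then the head is locked down
- lamp_head: black LED bar with a white light strip round its lower edge, on top of the mast: 130 mm long (x, same as the stand's x), 32 mm wide (y), 26 mm high. Origin: centre of its underside, on the mast's axis; its height is 118 mm collapsed, 133 popped, 178 at the first stop, 238 at the second. Grip its middle from above across the 32 mm. If let go it sinks back by its weight
- mast_inner (a joint): how far the thin steel inner tube (15 mm across) with the lamp head is out of the middle tube, m: 0 collapsed, about 0.015 popped, 0.060 at its end (first stop). It moves first, at about 4 N of pull
- mast_mid (a joint): how far the aluminium middle tube (23 mm across) is out of the outer tube, m: 0 to 0.060 (second stop). It follows once the inner tube is at its end; the pull then rises to about 7 N, and rises hard at the second stop
- mug: blue mug, about 0.26 kg, 88 mm high, 72 mm across at the foot, 82 at the rim, wall 4. Origin: centre of its underside. Its handle, on its own +x side, is an upright loop of 10 mm round bar: top bar 71 mm up from 41 to 68 mm out, outer bar 77 mm out from 36 to 60 mm up; pinch it from above across y, about 62 mm out, 60 mm up. It starts upright over the button, 18 mm above the counter
- coaster: round cork coaster, 110 mm across, 8 mm thick, fixed to the counter. Origin: centre of its underside (counter level)
- bowl: white bowl, 110 mm across, 55 mm high, a bystander. Origin: centre of its underside
- sauce: brown sauce bottle with yellow label, 56 mm across, 120 mm high, a bystander. Origin: centre of its underside
- spice: small brown spice bottle, 42 mm across, 85 mm high, a bystander. Origin: centre of its underside

How it is judged:
By the outcome, as a careful person would: the job done as asked, in the order asked, and still so for the second after the job is handed in, while the arm keeps its last pose, push and grip.
It also fails if it takes over 69 s, if anything falls off the work surface, if the arm or the gripper's body presses on something with over 40 N, if the wrist force passes 120 N, or if a joint passes its speed limit or range.

## Robot

A 6-joint arm with a two-finger parallel gripper is mounted at the origin on the work surface. World frame = base frame: x ahead of the robot, y to its left, z up, the work surface at z = 0. Lengths are in m, angles in rad, forces in N, time in s.
With the tool pointing down it reaches from about 0.3 to 0.875 m from the base axis. Payload 6.4 kg.
Tool frame: the origin (TCP) lies at the very end of the fingers, on their centre line; the grasp point (between the pads) lies 19 mm behind it; z points along the fingers, y is the line along which they close (so a half turn about z gives the same grasp; the last joint's range is limited). The gripper opens to 85 mm and grips with 20 to 120 N. Pads are 22 mm wide; open, the fingers measure 114 mm over their backs; the gripper's body (76 mm by 85 mm) begins 54 mm behind the grasp point. The pads swing forward as they close: fully open they stand 13 mm farther back than shut.
Start: joints at [-1.515, 0.181, 1.607, -0, 1.354, -0.206], TCP at [0.149, -0.555, 0.231] pointing down, gripper open.
Joint ranges: [-2.99, 2.99], [-0.89, 2.07], [0.3, 2.58], [-1.14, 4.28], [0, 2.63], [-3.12, 3.12]. Speed limits (rad/s): [2.57, 2.57, 3.01, 3.14, 3.14, 3.14].

## Interface

Orientations are given as a unit quaternion [w, x, y, z].
In Python, from bench import ctrl gives the robot as it stands.
- The arm moves only by the tool jog_arm, never from a script. Its argument "series" is a list that holds one entry, the list of rows, each a list of 7 numbers: the shift along the tool's x, y, z in mm, then the turn, a rotation vector about the tool's x, y, z in rad, then the finger opening in mm, from 0 to 85.4. In form: [[[tx, ty, tz, rx, ry, rz, gripper], ...]]. A call has exactly 10 rows; each row shifts and turns the commanded pose from where the row before left it, along the tool's axes as they then stand; what a row does not reach is not made up. A row lasts 1/10 s, in which the tool goes at most 50 mm and 8.59 degrees, less where a joint would pass 70% of its speed; a pose out of reach is approached as far as the arm can. A call with a gripper value outside its range is refused whole. The fingers move at their own pace and stop on an object; the grip force is fixed at half the most. Time passes only in rows, so rows that do not move let the fingers close, or fill a call up. It gives the time, the measured TCP pose, the force, the opening and the grip force at its end, in the units of the state.
- ctrl.get_obs(): the state, without advancing time (a new reading comes with each control period).
- ctrl.camera(name): name is "scene" or "top" or "wrist"; returns a dict with "frame" (480x640x3 uint8, blue, green, red), "z_map" (480x640 float32, m along the optical axis (not along the pixel's ray), 0 where there is no reading), "fx", "fy", "cx", "cy" (pixels), "xyz" and "rotation" of the camera in the world. Camera axes: x right, y down, z forward; pixel columns grow to the right and rows downward; lengths in m; the calibration is good to about 2 mm. The wrist camera is an equidistant fisheye: a pixel r from the principal point sees the ray r / f radians off the axis. A picture is of the moment at which its call begins.
- ctrl.hand_in(): hands the job in; it is judged then, once.
The state is a dict: "time_s": time; "q": joint angles; "dq": joint speeds; "joint_efforts": joint torques, N m; "eef_pos": TCP position; "eef_rot": TCP orientation; "wrist_force": force on the tool from outside, world axes, zero at the start; "torque": the same for the moment, N m; "opening": opening from 0.0 (shut) to 1.0 (fully open); "grasp_force": force on a finger pad.
Only numpy, scipy, OpenCV 4.12 (cv2) and the standard library are available. Lean on these libraries where they do the work, as an engineer would, in place of code of your own. Each camera call takes 0.05 s, during which the arm holds its last target. There are 200 camera calls.

## Working session

There is one attempt and no reset: what is moved stays moved. The work goes in short steps, Python scripts to look and compute and a tool call to move; the robot and the scene stay as the last step left them, time stands still between calls to the robot, and variables do not carry over. Pictures are saved under pics/ and viewed, at most 10 in all, crops included, and the job is handed in when it is done.

Besides the shell and the picture viewer there is one more tool, called after ">>>" by a JSON object that holds its "op" and its "data", one argument or row to a line. jog_arm: Moves the arm, as the interface text tells. Its arguments: {"type":"object","properties":{"series":{"type":"array"}},"required":["series"]}

```bash
mkdir -p pics; cat > h.py <<'E'
import numpy as np, cv2
from scipy.spatial.transform import Rotation as R
from bench import ctrl
def rot(c):
    r=np.array(c["rotation"],float)
    return r if r.shape==(3,3) else R.from_quat(r,scalar_first=True).as_matrix()
def cloud(c):
    v,u=np.mgrid[0:480,0:640]; z=c["z_map"]
    P=np.stack([(u-c["cx"])/c["fx"]*z,(v-c["cy"])/c["fy"]*z,z],-1)
    return P@rot(c).T+np.array(c["xyz"])
E
python3 - <<'E'
from h import *
o=ctrl.get_obs(); print(o)
for n in("scene","top"):
    c=ctrl.camera(n); cv2.imwrite(f"pics/{n}0.png",c["frame"]); np.save(n+"0.npy",c,allow_pickle=True)
    print(n,c["xyz"],c["rotation"],c["fx"],c["cx"],c["cy"])
E
```

```text
{'time_s': 0.0, 'q': array([-1.51532069e+00,  1.81581646e-01,  1.60801616e+00, -2.70602313e-05,
        1.35381408e+00, -2.06281142e-01]), 'dq': array([0.00033484, 0.00030726, 0.0010772 , 0.00130347, 0.00021227,
       0.00027473]), 'joint_efforts': array([-9.09700339e-04, -4.44868791e+01, -3.51334512e+01, -3.70781918e-04,
        9.18613106e-03, -8.83210816e-06]), 'eef_pos': array([ 0.14878428, -0.55483109,  0.2303574 ]), 'eef_rot': array([-9.08026556e-04,  9.91446850e-01,  1.30507913e-01,  5.53499155e-05]), 'wrist_force': array([ 0.14385679, -1.16215653,  0.34819727]), 'torque': array([ 0.0397345 , -0.01998927, -0.02399393]), 'grasp_force': 0.0, 'opening': 0.9992954409696723}
scene [ 1.01126996 -0.71979876  0.69645291] [-0.44574687  0.85870851  0.22018505 -0.12428988] 455.76907659911467 315.2728226197892 242.13902585761187
top [ 0.40714051 -0.01102736  1.23177802] [ 0.06145113 -0.70181038  0.7074986  -0.05596137] 543.8787169494481 318.00595917479205 233.95150348884383
```

View pics/scene0.png

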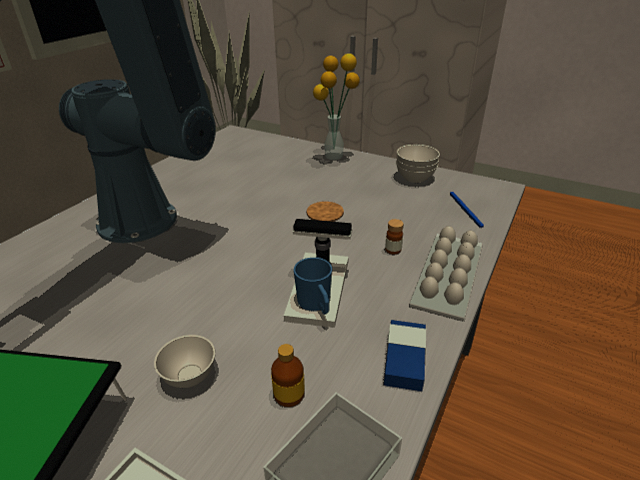

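View pics/top0.png

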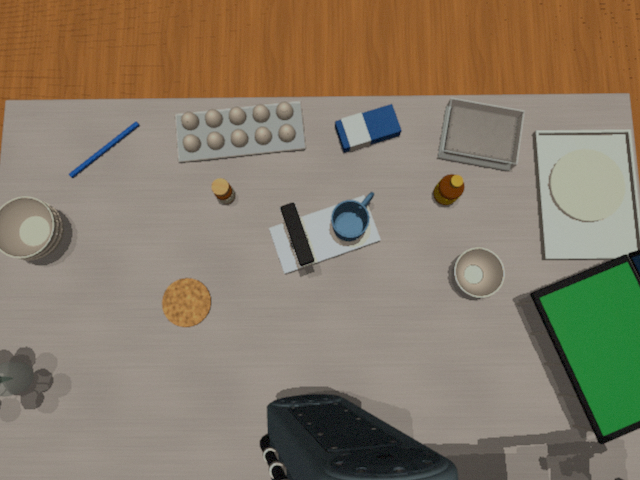

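The scene view shows the mug at (313,285) on the white foot with its handle at (325,295), the lamp head at (322,228) and the coaster at (325,211). In the top view the mug is at (350,220), handle end (371,196), head (297,234), coaster (187,302), spice bottle (223,190), sauce bottle (449,190) and bowl (478,273).

```bash
python3 - <<'E'
from h import *
for n in("top","scene"):
    c=np.load(n+"0.npy",allow_pickle=True).item(); P=cloud(c); f=c["frame"]; hsv=cv2.cvtColor(f,cv2.COLOR_BGR2HSV)
    X,Y,Z=P[...,0],P[...,1],P[...,2]; H,S,V=[hsv[...,i].astype(int) for i in range(3)]
    reg=lambda a,b,c_,d:((np.mgrid[0:480,0:640][1]>a)&(np.mgrid[0:480,0:640][1]<b)&(np.mgrid[0:480,0:640][0]>c_)&(np.mgrid[0:480,0:640][0]<d))
    B=dict(top=dict(lamp=(255,392,180,285),cork=(155,220,270,335),),scene=dict(lamp=(270,365,215,335),cork=(300,348,198,222)))[n]
    L=reg(*B["lamp"]); blue=L&(H>95)&(H<125)&(S>90)&(Z>0.02)
    def rect(m,name):
        p=P[m]; r=cv2.minAreaRect(p[:,:2].astype(np.float32)); print(n,name,np.round(r[0],4),np.round(r[1],4),round(r[2],1),"z",np.round(np.percentile(p[:,2],[1,50,99]),4),len(p))
    rim=blue&(Z>0.095)
    rect(rim,"rim")
    pr=P[rim]
    # circle fit of rim
    p=pr[:,:2]; A=np.c_[2*p,np.ones(len(p))]; s=np.linalg.lstsq(A,(p**2).sum(1),rcond=None)[0]; print("rimfit",s[:2],np.sqrt(s[2]+s[:2]@s[:2]))
    cen=np.array(cv2.minEnclosingCircle(p.astype(np.float32))[0]) 
    h=blue&(Z>0.04); q=P[h]; d=np.linalg.norm(q[:,:2]-s[:2],axis=1); k=(d>0.047)&(d<0.095); q=q[k]
    if len(q): print("handle",len(q),q.mean(0),d[k].max(),"z",q[:,2].min(),q[:,2].max(),"ang",np.degrees(np.arctan2(*(q.mean(0)[:2]-s[:2])[::-1])))
    rect(L&(Z>0.125)&(V<70)&~blue,"head")
    rect(L&(V>120)&(S<40)&(Z>0.01)&(Z<0.026),"foot")
    rect(reg(*B["cork"])&(H<22)&(S>90),"cork")
    if n=="top":
        for nm,b in dict(spice=(205,240,172,210),sauce=(430,470,165,210),bowl=(445,512,240,305)).items():
            rect(reg(*b)&(Z>0.03),nm)
E
```

```text
top rim [ 0.5574 -0.0323] [0.0856 0.2913] 65.5 z [0.0952 0.1049 0.1318] 229
rimfit [ 0.59123252 -0.0649035 ] 0.05818746439937906
handle 407 [ 0.6539356  -0.07790791  0.07960036] 0.09497960228747294 z 0.040375995074713567 0.11085332254452207 ang -11.716846814909658
top head [0.5315 0.0193] [0.2548 0.0309] 19.2 z [0.1301 0.1446 0.1498] 931
top foot [ 0.6125 -0.0177] [0.1113 0.2303] 18.7 z [0.0129 0.0187 0.0245] 2602
top cork [0.4609 0.1704] [0.3631 0.107 ] 89.9 z [0.0018 0.0087 0.015 ] 1883
top spice [0.5714 0.097 ] [0.3909 0.0419] 39.5 z [0.0316 0.0837 1.2318] 393
top sauce [ 0.5572 -0.1717] [0.0555 0.4361] 50.3 z [0.0326 0.0845 0.5458] 663
top bowl [ 0.4517 -0.2176] [0.1076 0.4087] 26.9 z [0.0302 0.0494 1.2318] 822
scene rim [ 0.7701 -0.3443] [0.1219 0.8842] 24.9 z [0.0953 0.1023 0.6965] 426
rimfit [ 0.92494886 -0.26847265] 0.3711179143104741
scene head [ 0.7687 -0.3448] [0.1295 0.8837] 24.6 z [0.1263 0.1411 0.1449] 693
scene foot [ 0.6103 -0.0143] [0.11   0.2347] 18.5 z [0.0134 0.0163 0.0192] 719
scene cork [ 0.7405 -0.1677] [0.1094 1.225 ] 31.2 z [-0.0025  0.006   0.0097] 614
```

```bash
cat > m.py <<'E'
from h import *
from scipy.optimize import least_squares
v,u=np.mgrid[0:480,0:640]
for n in("top","scene"):
    c=np.load(n+"0.npy",allow_pickle=True).item(); P=cloud(c); hsv=cv2.cvtColor(c["frame"],cv2.COLOR_BGR2HSV)
    X,Y,Z=P[...,0],P[...,1],P[...,2]; H,S,V=[hsv[...,i].astype(int) for i in range(3)]
    ok=(c["z_map"]>0.1)&(Z<.3)
    def near(x,y,r): return ok&(np.hypot(X-x,Y-y)<r)
    def rect(m,name):
        p=P[m]; r=cv2.minAreaRect(p[:,:2].astype(np.float32)); print(n,name,np.round(r[0],4),np.round(r[1],4),round(r[2],1),"z",np.round(np.percentile(p[:,2],[1,50,99]),4),len(p))
    def circ(m,name,r0):
        p=P[m][:,:2]
        s=least_squares(lambda s:np.hypot(p[:,0]-s[0],p[:,1]-s[1])-s[2],[*np.median(p,0),r0],loss="soft_l1",f_scale=.002).x
        print(n,name,"circ",np.round(s,4),"z",np.round(np.percentile(P[m][:,2],[5,50,95]),4),len(p)); return s
    blue=near(.63,-.07,.12)&(H>95)&(H<125)&(S>70)
    s=circ(blue&(Z>.1)&(Z<.114),"rim",.039)
    h=blue&(Z>.04); q=P[h]; d=np.linalg.norm(q[:,:2]-s[:2],axis=1); q=q[(d>.047)&(d<.085)]
    if len(q): print("handle",len(q),np.round(q.mean(0),4),"z",np.round(np.percentile(q[:,2],[2,50,98]),3),"ang",np.degrees(np.arctan2(*(np.median(q,0)[:2]-s[:2])[::-1])))
    rect(near(.57,.03,.12)&(Z>.136)&(Z<.155)&(V<90),"head")
    rect(near(.61,-.015,.16)&(V>110)&(S<45)&(Z>.011)&(Z<.026),"foot")
    k=near(.41,.25,.5)&(H<22)&(S>90)&(Z<.03)&(X<.55)&(Y>.1); rect(k,"cork")
    for nm,x,y,z0,z1 in(("spice",.63,.18,.03,.1),("sauce",.65,-.27,.02,.15),("bowl",.46,-.33,.035,.08)):
        m=near(x,y,.12)&(Z>z0)&(Z<z1)
        if m.sum()>30: rect(m,nm)
E
python3 m.py
```

```text
top rim circ [ 0.6293 -0.071   0.038 ] z [0.1019 0.1061 0.1098] 191
handle 56 [ 0.6764 -0.1115  0.0869] z [0.044 0.093 0.097] ang -40.11074285212444
top head [0.5916 0.0395] [0.1279 0.0307] 18.9 z [0.1387 0.1447 0.1493] 914
top foot [ 0.6125 -0.0177] [0.1113 0.2303] 18.7 z [0.0131 0.0187 0.0244] 2715
top cork [0.4606 0.2945] [0.1095 0.1086] 66.1 z [0.0018 0.0087 0.0143] 1870
top spice [0.7057 0.2073] [0.0392 0.0396] 2.2 z [0.0316 0.0836 0.0899] 386
top sauce [ 0.6363 -0.3139] [0.1968 0.0667] 10.3 z [0.0217 0.0776 0.1231] 884
top bowl [ 0.5165 -0.3768] [0.1607 0.1083] 82.8 z [0.0354 0.0513 0.0601] 691
scene rim circ [ 0.63   -0.0722  0.0388] z [0.1005 0.1032 0.1057] 235
handle 147 [ 0.6822 -0.1173  0.0743] z [0.041 0.08  0.093] ang -41.322566391323015
scene head [0.5936 0.0385] [0.1286 0.035 ] 20.1 z [0.1361 0.1418 0.1447] 529
scene foot [ 0.6112 -0.0154] [0.1102 0.2371] 18.8 z [0.0134 0.0163 0.0192] 893
scene cork [0.4573 0.3009] [0.1098 0.1293] 23.7 z [-0.0025  0.006   0.0092] 608
scene spice [0.7085 0.206 ] [0.0412 0.0415] 60.1 z [0.0307 0.0624 0.085 ] 391
scene sauce [ 0.6373 -0.3183] [0.1989 0.0646] 7.6 z [0.0213 0.0713 0.1198] 1629
scene bowl [ 0.4965 -0.363 ] [0.1579 0.1109] 29.6 z [0.0352 0.0475 0.0555] 1091
```

```bash
cat >> h.py <<'E'
def yaw(q): x=R.from_quat(q,scalar_first=True).apply([1,0,0]); return np.degrees(np.arctan2(x[1],x[0]))
def plan(goals,start=None,rnd=1):
    """goals: (x,y,z m, yaw deg, rows, opening); prints tool-frame rows for a straight-down tool"""
    if start is None:
        o=ctrl.get_obs(); start=(*o["eef_pos"],yaw(o["eef_rot"]))
        print("t",round(o["time_s"],2),"pos",np.round(o["eef_pos"],4),"yaw",round(start[3],2),"F",np.round(o["wrist_force"],1),"tilt",np.round(R.from_quat(o["eef_rot"],scalar_first=True).apply([0,0,1]),4),"open",round(o["opening"]*85.4,1),"gf",round(o["grasp_force"],1))
    p=np.array(start[:3])*1000; a=start[3]
    for x,y,z,ya,n,op in goals:
        g=np.array([x,y,z])*1000; rows=[]; g0=g.copy()
        for k in range(n,0,-1):
            d=(g-p)/k; t=np.radians(a); cs,sn=np.cos(t),np.sin(t)
            r=np.round([cs*d[0]+sn*d[1], sn*d[0]-cs*d[1], -d[2]],rnd)
            w=round(float(np.radians(-(ya-a)/k)),3)
            p=p+[cs*r[0]+sn*r[1], sn*r[0]-cs*r[1], -r[2]]; a-=np.degrees(w)
            rows.append([*map(float,r),0,0,w,op])
        for i in range(0,n,10): print(rows[i:i+10])
E
cat > c.py <<'E'
from h import *
for n in("top","scene"):
    c=np.load(n+"0.npy",allow_pickle=True).item(); P=cloud(c); hsv=cv2.cvtColor(c["frame"],cv2.COLOR_BGR2HSV)
    m=((hsv[...,0]<22)&(hsv[...,1]>90)&(np.hypot(P[...,0]-.46,P[...,1]-.297)<.09)&(P[...,2]<.03)).astype(np.uint8)
    ct=max(cv2.findContours(m,0,cv2.CHAIN_APPROX_NONE)[0],key=cv2.contourArea)
    (uc,vc),ax,_=cv2.fitEllipse(ct)
    d=rot(c)@np.array([(uc-c["cx"])/c["fx"],(vc-c["cy"])/c["fy"],1]); o=np.array(c["xyz"])
    print(n,uc,vc,ax,np.round(o+d*(.008-o[2])/d[2],4))
E
python3 c.py
python3 -c "
from h import *
plan([(.6765,-.1125,.2,-41,20,60)])"
```

```text
top 186.09255981445312 302.1082763671875 (47.04182434082031, 49.07075881958008) [0.4604 0.2943 0.008 ]
scene 324.92437744140625 211.07150268554688 (19.653202056884766, 37.01568603515625) [0.4651 0.288  0.008 ]
t 0.1 pos [ 0.1488 -0.5549  0.2305] yaw 15.0 F [-0.3 -0.2  0.8] tilt [-1.0e-04  1.6e-03 -1.0e+00] open 85.7 gf 0.0
[[31.2, -14.5, 1.5, 0, 0, 0.049, 60], [30.5, -16.1, 1.5, 0, 0, 0.049, 60], [29.6, -17.5, 1.5, 0, 0, 0.049, 60], [28.7, -19.0, 1.5, 0, 0, 0.049, 60], [27.8, -20.3, 1.5, 0, 0, 0.049, 60], [26.8, -21.7, 1.5, 0, 0, 0.049, 60], [25.7, -23.0, 1.5, 0, 0, 0.049, 60], [24.5, -24.2, 1.5, 0, 0, 0.049, 60], [23.3, -25.4, 1.5, 0, 0, 0.049, 60], [22.0, -26.5, 1.5, 0, 0, 0.049, 60]]
[[20.7, -27.5, 1.5, 0, 0, 0.049, 60], [19.3, -28.5, 1.6, 0, 0, 0.049, 60], [17.9, -29.4, 1.5, 0, 0, 0.049, 60], [16.4, -30.2, 1.6, 0, 0, 0.049, 60], [15.0, -31.0, 1.5, 0, 0, 0.049, 60], [13.4, -31.7, 1.6, 0, 0, 0.048, 60], [11.9, -32.3, 1.5, 0, 0, 0.049, 60], [10.3, -32.9, 1.6, 0, 0, 0.048, 60], [8.7, -33.3, 1.5, 0, 0, 0.049, 60], [7.0, -33.7, 1.6, 0, 0, 0.048, 60]]
```

>>> {"op": "jog_arm", "data": {
  "series": [
    [[31,-14,0,0,0,0.05,60],[30,-16,0,0,0,0.05,60],[30,-18,0,0,0,0.05,60],[29,-19,0,0,0,0.05,60],[28,-20,0,0,0,0.05,60],[27,-22,0,0,0,0.05,60],[26,-23,0,0,0,0.05,60],[24,-24,0,0,0,0.05,60],[23,-25,0,0,0,0.05,60],[22,-26,0,0,0,0.05,60]]
  ]
}}

```text
time_s: 1.1
eef_pos: [0.4143, -0.3351, 0.2309]
eef_rot: [-0.0, 0.993, -0.12, -0.0]
wrist_force: [0.2, -1.1, -0.7]
opening: 0.706
grasp_force: 0.0
```

>>> {"op": "jog_arm", "data": {
  "series": [
    [[21,-28,0,0,0,0.05,60],[19,-28,0,0,0,0.05,60],[18,-29,0,0,0,0.05,60],[16,-30,0,0,0,0.05,60],[15,-31,0,0,0,0.05,60],[13,-32,0,0,0,0.05,60],[12,-32,0,0,0,0.05,60],[10,-33,0,0,0,0.05,60],[9,-33,0,0,0,0.05,60],[0,0,0,0,0,0,60]]
  ]
}}

```text
time_s: 2.1
eef_pos: [0.6549, -0.1381, 0.2303]
eef_rot: [-0.001, 0.942, -0.336, -0.0]
wrist_force: [-0.1, 0.3, -0.8]
opening: 0.7
grasp_force: 0.0
```

```bash
python3 - <<'E'
from h import *
plan([(.6765,-.1125,.150,-41,10,50)])
c=ctrl.camera("wrist"); np.save("w1.npy",c,allow_pickle=True); cv2.imwrite("pics/w1.png",c["frame"]); print(c["xyz"],c["rotation"],c["fx"],c["cx"],c["cy"])
E
```

```text
t 2.1 pos [ 0.6549 -0.1381  0.2303] yaw -39.28 F [-0.1  0.3 -0.8] tilt [-1.0e-04  1.4e-03 -1.0e+00] open 59.8 gf 0.0
[[0.0, -3.3, 8.0, 0, 0, 0.003, 50], [0.0, -3.4, 8.0, 0, 0, 0.003, 50], [0.0, -3.3, 8.0, 0, 0, 0.003, 50], [0.0, -3.4, 8.0, 0, 0, 0.003, 50], [0.0, -3.3, 8.0, 0, 0, 0.003, 50], [0.0, -3.4, 8.1, 0, 0, 0.003, 50], [0.0, -3.3, 8.0, 0, 0, 0.003, 50], [0.0, -3.4, 8.1, 0, 0, 0.003, 50], [0.0, -3.3, 8.0, 0, 0, 0.003, 50], [-0.0, -3.4, 8.1, 0, 0, 0.003, 50]]
[ 0.71445356 -0.18801379  0.37292944] [-0.06678509 -0.42283344  0.89256962  0.14167253] 371.64829954431775 317.0316312719317 241.66532655420374
```

View pics/w1.png

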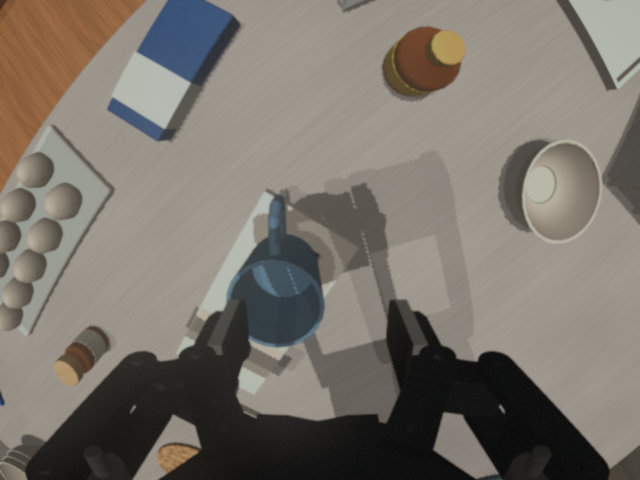

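The wrist view shows the mug's handle at (277,220), rim centred at (277,303), and the fingers at (228,340) and (405,330), so the tool still has to shift toward the handle.

```bash
cat >> h.py <<'E'
def wcloud(c):
    v,u=np.mgrid[0:480,0:640]; dx,dy=u-c["cx"],v-c["cy"]; r=np.hypot(dx,dy); th=r/c["fx"]; z=c["z_map"]
    t=np.tan(np.minimum(th,1.4))/np.maximum(r,1e-9)
    return np.stack([dx*t*z,dy*t*z,z],-1)@rot(c).T+np.array(c["xyz"])
E
python3 - <<'E'
from h import *
from scipy.optimize import least_squares
c=np.load("w1.npy",allow_pickle=True).item(); P=wcloud(c); hsv=cv2.cvtColor(c["frame"],cv2.COLOR_BGR2HSV)
X,Y,Z=np.moveaxis(P,-1,0)
b=(hsv[...,0]>95)&(hsv[...,0]<125)&(hsv[...,1]>70)&(c["z_map"]>.05)&(np.hypot(X-.63,Y+.07)<.12)&(Z>.03)
p=P[b&(Z>.1)&(Z<.112)]; s=least_squares(lambda s:np.hypot(p[:,0]-s[0],p[:,1]-s[1])-s[2],[.63,-.07,.039],loss="soft_l1",f_scale=.002).x
print("rim",s,np.median(p[:,2]))
q=P[b]; d=np.hypot(*(q[:,:2]-s[:2]).T)
for lo,hi in((.045,.055),(.055,.065),(.065,.073),(.073,.085)):
    k=q[(d>lo)&(d<hi)]; k=k[k[:,2]>np.percentile(k[:,2],60)]
    print(lo,len(k),np.round(np.median(k,0),4),"ang",np.degrees(np.arctan2(*(np.median(k,0)[:2]-s[:2])[::-1])))
E
```

```text
rim [ 0.62718996 -0.0714028   0.03816122] 0.10597921645379263Traceback (most recent call last):
  File "<stdin>", line 10, in <module>
    return _quantile_unchecked(
        a, q, axis, out, overwrite_input, method, keepdims, weights)
    return _ureduce(a,
                    func=_quantile_ureduce_func,
    ...<5 lines>...
                    overwrite_input=overwrite_input,
                    method=method)
    r = func(a, **kwargs)
    result = _quantile(arr,
                       quantiles=q,
    ...<2 lines>...
                       out=out,
                       weights=wgt)
    slices_having_nans = np.isnan(arr[-1, ...])
                                  ~~~^^^^^^^^^
IndexError: index -1 is out of bounds for axis 0 with size 0
```

```bash
python3 - <<'E'
from h import *
c=np.load("w1.npy",allow_pickle=True).item(); P=wcloud(c); hsv=cv2.cvtColor(c["frame"],cv2.COLOR_BGR2HSV)
X,Y,Z=np.moveaxis(P,-1,0)
for px in((277,200),(277,210),(278,225),(276,240)): print(px,np.round(P[px[1],px[0]],4),hsv[px[1],px[0]],c["z_map"][px[1],px[0]])
v,u=np.mgrid[0:480,0:640]
b=(u>262)&(u<294)&(v>185)&(v<240)&(Z>.05)&(Z<.11)
s=np.array([.629,-.0715]); q=P[b]; r=q[:,:2]-s; e=np.array([np.cos(np.radians(-41)),np.sin(np.radians(-41))]); f=np.array([-e[1],e[0]])
a,t=r@e,r@f
for lo in(.04,.05,.06,.07,.08):
    k=(a>lo)&(a<lo+.01)
    if k.sum()>3: print(lo,k.sum(),"tang med",np.median(t[k]),"z",np.percentile(q[k,2],[50,95]))
E
```

```text
(277, 200) [ 0.6882 -0.1241  0.0761] [101  43  83] 0.3010634
(277, 210) [ 0.6832 -0.1213  0.0877] [102  62 107] 0.29183254
(278, 225) [ 0.6741 -0.1151  0.0927] [102  57  90] 0.29044485
(276, 240) [ 0.666  -0.1061  0.094 ] [102  50  77] 0.29290473
0.05 133 tang med -0.0002900455820663294 z [0.09364156 0.09511588]
0.06 169 tang med 0.00035256780844908483 z [0.09307646 0.094592  ]
0.07 243 tang med -0.0004719123488126762 z [0.08266222 0.09009353]
0.08 14 tang med 0.0009727095973222405 z [0.07302725 0.0773534 ]
```

>>> {"op": "jog_arm", "data": {
  "series": [
    [[0,-11,10,0,0,0.01,50],[0,-11,15,0,0,0.01,50],[0,-11,20,0,0,0.01,50],[0,0,25,0,0,0,50],[0,0,25,0,0,0,50],[0,0,0,0,0,0,50],[0,0,0,0,0,0,50],[0,0,0,0,0,0,50],[0,0,0,0,0,0,50],[0,0,0,0,0,0,50]]
  ]
}}

```text
time_s: 3.15
eef_pos: [0.6749, -0.1164, 0.1378]
eef_rot: [-0.0, 0.936, -0.352, 0.001]
wrist_force: [-0.0, 0.3, -0.1]
opening: 0.585
grasp_force: 0.0
```

```bash
python3 - <<'E'
from h import *
plan([(.6758,-.1122,.059,-41,4,50)])
E
```

```text
t 3.15 pos [ 0.6749 -0.1164  0.1378] yaw -41.16 F [-0.   0.3 -0.1] tilt [ 2.2e-03 -8.0e-04 -1.0e+00] open 50.0 gf 0.0
[[-0.5, -0.9, 19.7, 0, 0, -0.001, 50], [-0.5, -1.0, 19.7, 0, 0, -0.001, 50], [-0.5, -0.9, 19.7, 0, 0, -0.0, 50], [-0.6, -1.0, 19.7, 0, 0, -0.001, 50]]
```

>>> {"op": "jog_arm", "data": {
  "series": [
    [[-1,-2,20,0,0,0,50],[-1,-2,20,0,0,0,50],[0,0,20,0,0,0,50],[0,0,19,0,0,0,50],[0,0,0,0,0,0,50],[0,0,0,0,0,0,4],[0,0,0,0,0,0,4],[0,0,0,0,0,0,4],[0,0,0,0,0,0,4],[0,0,0,0,0,0,4]]
  ]
}}

```text
time_s: 4.15
eef_pos: [0.6766, -0.1123, 0.0591]
eef_rot: [0.0, 0.936, -0.351, 0.002]
wrist_force: [0.4, -0.7, 6.6]
opening: 0.101
grasp_force: 58.4
```

>>> {"op": "jog_arm", "data": {
  "series": [
    [[0,0,0,0,0,0,4],[0,0,0,0,0,0,4],[0,0,0,0,0,0,4],[0,0,-3,0,0,0,4],[0,0,-5,0,0,0,4],[0,0,-10,0,0,0,4],[0,0,-12,0,0,0,4],[0,0,0,0,0,0,4],[0,0,0,0,0,0,4],[0,0,0,0,0,0,4]]
  ]
}}

```text
time_s: 5.15
eef_pos: [0.675, -0.1116, 0.087]
eef_rot: [0.0, 0.936, -0.351, -0.0]
wrist_force: [-0.5, -0.8, -2.6]
opening: 0.098
grasp_force: 58.4
```

```bash
python3 - <<'E'
from h import *
from scipy.optimize import least_squares
plan([])
c=ctrl.camera("wrist"); cv2.imwrite("pics/w2.png",c["frame"])
for n in("wrist","top","scene"):
    c=ctrl.camera(n); P=wcloud(c) if n=="wrist" else cloud(c); hsv=cv2.cvtColor(c["frame"],cv2.COLOR_BGR2HSV)
    X,Y,Z=np.moveaxis(P,-1,0)
    b=(hsv[...,0]>95)&(hsv[...,0]<125)&(hsv[...,1]>40)&(c["z_map"]>.05)&(np.hypot(X-.628,Y+.0715)<.043)&(Z>.1)&(Z<.15)
    p=P[b&(Z>np.percentile(Z[b],75)-.006)] if b.sum()>10 else []
    if len(p)>10:
        A=np.c_[p[:,:2]-[.629,-.0715],np.ones(len(p))]; k=np.linalg.lstsq(A,p[:,2],rcond=None)[0]; print(n,len(p),np.median(p[:,2]),"tilt deg",np.degrees(k[:2]))
E
```

```text
t 5.15 pos [ 0.675  -0.1116  0.087 ] yaw -41.15 F [-0.5 -0.8 -2.6] tilt [-5.e-04  2.e-04 -1.e+00] open 8.4 gf 58.4
wrist 737 0.1227161927412748 tilt deg [-23.35531685  19.71614319]
top 51 0.13199962724346648 tilt deg [-5.06618442  2.210215  ]
scene 50 0.12976561702385503 tilt deg [-2.11130257 -3.82656616]
```

View pics/w2.png

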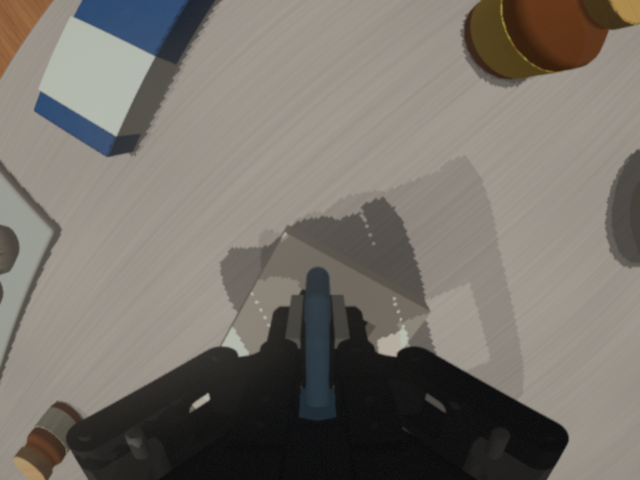

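The handle is pinched between the pads at (317,330), and the mug hangs free of the foot with a measured weight of 2.6 N.

>>> {"op": "jog_arm", "data": {
  "series": [
    [[0,0,-8,0,0,0,4],[0,0,-16,0,0,0,4],[0,0,-20,0,0,0,4],[0,0,-24,0,0,0,4],[0,0,-24,0,0,0,4],[0,0,-20,0,0,0,4],[0,0,-16,0,0,0,4],[0,0,-12,0,0,0,4],[-10,-4.5,0,0,0,0,4],[-16,-7,0,0,0,0,4]]
  ]
}}

```text
time_s: 6.35
eef_pos: [0.6627, -0.0857, 0.2267]
eef_rot: [-0.0, 0.936, -0.352, -0.0]
wrist_force: [0.6, 1.1, -4.1]
opening: 0.1
grasp_force: 58.4
```

>>> {"op": "jog_arm", "data": {
  "series": [
    [[-20,-9,0,0,0,0,4],[-21,-9.5,0,0,0,0,4],[-21,-9.5,0,0,0,0,4],[-21,-9.5,0,0,0,0,4],[-21,-9.5,0,0,0,0,4],[-21,-9.5,0,0,0,0,4],[-21,-9.5,0,0,0,0,4],[-21,-9.5,0,0,0,0,4],[-21,-9.5,0,0,0,0,4],[-21,-9.5,0,0,0,0,4]]
  ]
}}

```text
time_s: 7.35
eef_pos: [0.5666, 0.1246, 0.2269]
eef_rot: [0.0, 0.936, -0.351, -0.0]
wrist_force: [0.3, -0.3, -2.4]
opening: 0.099
grasp_force: 58.4
```

>>> {"op": "jog_arm", "data": {
  "series": [
    [[-21,-9.5,0,0,0,0,4],[-21,-9.5,0,0,0,0,4],[-21,-9.5,0,0,0,0,4],[-21,-9.5,0,0,0,0,4],[-21,-9.5,0,0,0,0,4],[-16,-7,0,0,0,0,4],[-10,-4.5,0,0,0,0,4],[0,0,0,0,0,0,4],[0,0,0,0,0,0,4],[0,0,0,0,0,0,4]]
  ]
}}

```text
time_s: 8.35
eef_pos: [0.5086, 0.2527, 0.2272]
eef_rot: [0.0, 0.936, -0.352, 0.0]
wrist_force: [0.6, -0.4, -1.5]
opening: 0.098
grasp_force: 58.4
```

```bash
cat > mug.py <<'E'
from h import *
from scipy.optimize import least_squares
import sys
k=sys.argv[1]; x0,y0,zr=map(float,sys.argv[2:5])   # expected mug centre, rim height
for n in("top","scene"):
    c=ctrl.camera(n); P=cloud(c); cv2.imwrite(f"pics/{n}{k}.png",c["frame"]); hsv=cv2.cvtColor(c["frame"],cv2.COLOR_BGR2HSV)
    X,Y,Z=np.moveaxis(P,-1,0); H,S=hsv[...,0],hsv[...,1]
    b=(H>95)&(H<125)&(S>70)&(c["z_map"]>.05)&(np.hypot(X-x0,Y-y0)<.06)
    p=P[b&(abs(Z-zr)<.008)]
    if len(p)>20:
        s=least_squares(lambda s:np.hypot(p[:,0]-s[0],p[:,1]-s[1])-.0395,[x0,y0],loss="soft_l1",f_scale=.002).x
        r=abs(np.hypot(*(p[:,:2]-s).T)-.0395)<.004; A=np.c_[p[r,:2]-s,np.ones(r.sum())]
        t=least_squares(lambda t:A@t-p[r,2],[0,0,zr],loss="soft_l1",f_scale=.002).x
        print(n,"rim",np.round(s,4),"z",round(t[2],4),"tilt deg",np.round(np.degrees(t[:2]),1),len(p))
plan([])
E
python3 mug.py 2 .46 .294 .274
```

```text
top rim [0.4625 0.2915] z 0.272 tilt deg [-0.7 -0.7] 150
scene rim [0.4648 0.2918] z 0.2686 tilt deg [-1.  -1.7] 36
t 8.45 pos [0.5087 0.2526 0.2272] yaw -41.22 F [ 0.3  0.  -2.4] tilt [-0.e+00 -2.e-04 -1.e+00] open 8.5 gf 58.4
```

>>> {"op": "jog_arm", "data": {
  "series": [
    [[-1,-0.5,8,0,0,0,4],[-1,-0.5,16,0,0,0,4],[0,0,24,0,0,0,4],[0,0,28,0,0,0,4],[0,0,28,0,0,0,4],[0,0,26,0,0,0,4],[0,0,20,0,0,0,4],[0,0,13,0,0,0,4],[0,0,7,0,0,0,4],[0,0,2,0,0,0,4]]
  ]
}}

```text
time_s: 9.45
eef_pos: [0.5073, 0.2552, 0.0547]
eef_rot: [0.0, 0.936, -0.352, -0.0]
wrist_force: [0.4, 0.5, -2.8]
opening: 0.097
grasp_force: 58.4
```

>>> {"op": "jog_arm", "data": {
  "series": [
    [[0,0,0,0,0,0,4],[0,0,0,0,0,0,4],[0,0,1,0,0,0,4],[0,0,1,0,0,0,4],[0,0,1,0,0,0,4],[0,0,0,0,0,0,4],[0,0,0,0,0,0,4],[0,0,0,0,0,0,4],[0,0,0,0,0,0,4],[0,0,0,0,0,0,4]]
  ]
}}

```text
time_s: 10.45
eef_pos: [0.5075, 0.2554, 0.0523]
eef_rot: [-0.0, 0.936, -0.351, 0.0]
wrist_force: [-0.3, 1.0, -1.9]
opening: 0.097
grasp_force: 58.4
```

```bash
python3 mug.py 3 .46 .294 .097
```

```text
top rim [0.4614 0.2937] z 0.095 tilt deg [-1.9  1.4] 99
scene rim [0.4609 0.2962] z 0.0913 tilt deg [-0.7 -3.8] 27
t 10.55 pos [0.5074 0.2554 0.0523] yaw -41.15 F [-0.2  0.3 -3.2] tilt [-0. -0. -1.] open 8.6 gf 58.4
```

>>> {"op": "jog_arm", "data": {
  "series": [
    [[0,0,1,0,0,0,4],[0,0,0,0,0,0,4],[0,0,1,0,0,0,4],[0,0,0,0,0,0,4],[0,0,0.5,0,0,0,4],[0,0,0,0,0,0,4],[0,0,0,0,0,0,4],[0,0,0,0,0,0,4],[0,0,0,0,0,0,4],[0,0,0,0,0,0,4]]
  ]
}}

```text
time_s: 11.55
eef_pos: [0.5076, 0.2554, 0.0499]
eef_rot: [-0.0, 0.936, -0.351, 0.0]
wrist_force: [1.0, -1.2, -0.4]
opening: 0.102
grasp_force: 58.7
```

>>> {"op": "jog_arm", "data": {
  "series": [
    [[0,0,1,0,0,0,4],[0,0,0,0,0,0,4],[0,0,0,0,0,0,14],[0,0,0,0,0,0,20],[0,0,0,0,0,0,30],[0,0,0,0,0,0,40],[0,0,0,0,0,0,40],[0,0,-8,0,0,0,40],[0,0,-20,0,0,0,40],[0,0,-25,0,0,0,40]]
  ]
}}

```text
time_s: 12.55
eef_pos: [0.5066, 0.2552, 0.1018]
eef_rot: [0.001, 0.936, -0.351, -0.001]
wrist_force: [-0.1, 0.6, -0.3]
opening: 0.47
grasp_force: 0.0
```

>>> {"op": "jog_arm", "data": {
  "series": [
    [[0,0,-30,0,0,0,0],[0,0,-35,0,0,0,0],[0,0,-35,0,0,0,0],[0,0,-20,0,0,0,0],[0,0,0,0,0,0,0],[0,0,0,0,0,0,0],[0,0,0,0,0,0,0],[0,0,0,0,0,0,0],[0,0,0,0,0,0,0],[0,0,0,0,0,0,0]]
  ]
}}

```text
time_s: 13.55
eef_pos: [0.5071, 0.2553, 0.221]
eef_rot: [0.0, 0.936, -0.351, -0.001]
wrist_force: [-0.2, 0.2, 0.8]
opening: -0.003
grasp_force: 0.0
```

```bash
python3 mug.py 4 .46 .294 .096; python3 - <<'E'
from h import *
# button: orange in well from top & scene
for n in("top","scene"):
    c=ctrl.camera(n); P=cloud(c); hsv=cv2.cvtColor(c["frame"],cv2.COLOR_BGR2HSV); X,Y,Z=np.moveaxis(P,-1,0)
    m=((hsv[...,0]<22)&(hsv[...,1]>120)&(np.hypot(X-.63,Y+.072)<.05)&(Z<.05)).astype(np.uint8)
    ct=max(cv2.findContours(m,0,cv2.CHAIN_APPROX_NONE)[0],key=cv2.contourArea); (uc,vc),ax,_=cv2.fitEllipse(ct)
    d=rot(c)@np.array([(uc-c["cx"])/c["fx"],(vc-c["cy"])/c["fy"],1]); o=np.array(c["xyz"])
    print(n,"button",uc,vc,ax,np.round(o+d*(.015-o[2])/d[2],4),"z",np.median(Z[m>0]))
plan([(.6308,-.0728,.2,19,20,0)])
E
```

```text
top rim [0.4619 0.2954] z 0.1002 tilt deg [1.8 6.6] 78
scene rim [0.4614 0.2938] z 0.092 tilt deg [ 0.1 -0.7] 137
t 13.65 pos [0.5073 0.2554 0.2214] yaw -41.15 F [0.5 1.4 0.5] tilt [-7.e-04 -2.e-04 -1.e+00] open 0.2 gf 0.0
top button 349.0862121582031 225.3543243408203 (17.815345764160156, 17.886337280273438) [ 0.6305 -0.0731  0.015 ] z 0.015303278248310237
scene button 313.2203063964844 302.65557861328125 (13.342391014099121, 19.174179077148438) [ 0.6326 -0.0775  0.015 ] z 0.012827947581839805
t 13.75 pos [0.5074 0.2554 0.2217] yaw -41.15 F [-0.1 -0.   0.5] tilt [-2.e-04 -0.e+00 -1.e+00] open 0.3 gf 0.0
[[15.4, 8.3, 1.1, 0, 0, -0.052, 0], [15.0, 9.1, 1.1, 0, 0, -0.053, 0], [14.5, 9.9, 1.1, 0, 0, -0.052, 0], [14.0, 10.6, 1.1, 0, 0, -0.053, 0], [13.4, 11.3, 1.1, 0, 0, -0.052, 0], [12.8, 12.0, 1.1, 0, 0, -0.053, 0], [12.1, 12.7, 1.1, 0, 0, -0.052, 0], [11.4, 13.3, 1.1, 0, 0, -0.053, 0], [10.7, 13.9, 1.1, 0, 0, -0.052, 0], [10.0, 14.4, 1.1, 0, 0, -0.053, 0]]
[[9.2, 14.9, 1.1, 0, 0, -0.052, 0], [8.4, 15.4, 1.1, 0, 0, -0.053, 0], [7.6, 15.8, 1.1, 0, 0, -0.052, 0], [6.8, 16.2, 1.1, 0, 0, -0.053, 0], [5.9, 16.5, 1.0, 0, 0, -0.052, 0], [5.0, 16.8, 1.1, 0, 0, -0.053, 0], [4.1, 17.0, 1.0, 0, 0, -0.052, 0], [3.2, 17.2, 1.1, 0, 0, -0.053, 0], [2.4, 17.4, 1.0, 0, 0, -0.052, 0], [1.4, 17.4, 1.1, 0, 0, -0.053, 0]]
```

View pics/top4.png

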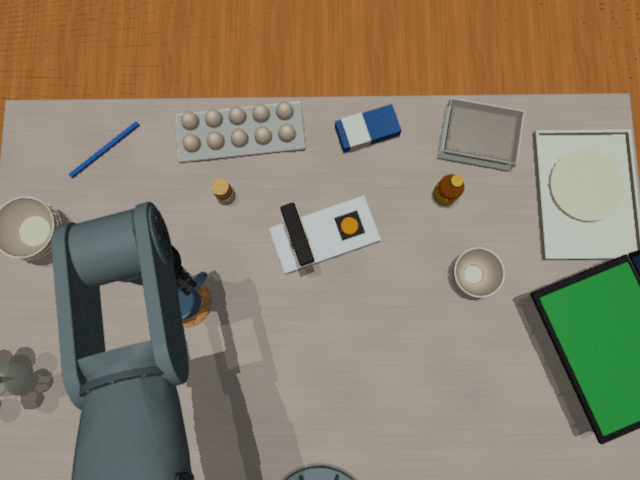

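The mug stands upright on the coaster at (187,300), the button is bare at (349,225), and the bowl and bottles have not moved.

>>> {"op": "jog_arm", "data": {
  "series": [
    [[15,8,0,0,0,-0.052,0],[15,9,0,0,0,-0.053,0],[15,10,0,0,0,-0.052,0],[14,11,0,0,0,-0.053,0],[13,11,0,0,0,-0.052,0],[13,12,0,0,0,-0.053,0],[12,13,0,0,0,-0.052,0],[11,13,0,0,0,-0.053,0],[11,14,0,0,0,-0.052,0],[10,14,0,0,0,-0.053,0]]
  ]
}}

```text
time_s: 14.75
eef_pos: [0.5693, 0.0911, 0.2218]
eef_rot: [0.0, 0.995, -0.095, 0.0]
wrist_force: [0.5, -0.2, -0.1]
opening: 0.001
grasp_force: 0.0
```

>>> {"op": "jog_arm", "data": {
  "series": [
    [[9,15,0,0,0,-0.052,0],[8,15,0,0,0,-0.053,0],[8,16,0,0,0,-0.052,0],[7,16,0,0,0,-0.053,0],[6,16,0,0,0,-0.052,0],[5,17,0,0,0,-0.053,0],[4,17,0,0,0,-0.052,0],[3,17,0,0,0,-0.053,0],[2,17,0,0,0,-0.052,0],[1,18,0,0,0,-0.053,0]]
  ]
}}

```text
time_s: 15.75
eef_pos: [0.6301, -0.0723, 0.2217]
eef_rot: [-0.0, 0.986, 0.166, -0.0]
wrist_force: [1.3, 0.6, 0.3]
opening: -0.0
grasp_force: 0.0
```

```bash
python3 - <<'E'
from h import *
c=ctrl.camera("wrist"); P=wcloud(c); hsv=cv2.cvtColor(c["frame"],cv2.COLOR_BGR2HSV); X,Y,Z=np.moveaxis(P,-1,0)
m=(hsv[...,0]<22)&(hsv[...,1]>120)&(np.hypot(X-.63,Y+.072)<.04)&(Z<.05)
p=P[m]; print("button",np.median(p,0),np.ptp(p,axis=0),m.sum())
plan([(.631,-.0733,.03,18.8,10,0)])
E
```

```text
button [ 0.62950613 -0.07409915  0.01507143] [0.03901495 0.0401983  0.01610926] 1275
t 15.8 pos [ 0.6308 -0.0752  0.2218] yaw 19.19 F [ 0.5 -2.5 -0.1] tilt [ 7.0e-04 -1.7e-03 -1.0e+00] open -0.2 gf 0.0
[[0.1, -0.2, 19.2, 0, 0, 0.001, 0], [0.1, -0.2, 19.2, 0, 0, 0.001, 0], [0.1, -0.2, 19.2, 0, 0, 0.001, 0], [0.1, -0.2, 19.2, 0, 0, 0.001, 0], [0.1, -0.2, 19.2, 0, 0, 0.0, 0], [0.1, -0.1, 19.2, 0, 0, 0.001, 0], [0.1, -0.2, 19.1, 0, 0, 0.0, 0], [0.0, -0.1, 19.2, 0, 0, 0.001, 0], [0.1, -0.2, 19.1, 0, 0, 0.0, 0], [0.0, -0.1, 19.2, 0, 0, 0.001, 0]]
```

>>> {"op": "jog_arm", "data": {
  "series": [
    [[0,-1,10,0,0,0,0],[0,0,25,0,0,0,0],[0,0,30,0,0,0,0],[0,0,35,0,0,0,0],[0,0,35,0,0,0,0],[0,0,30,0,0,0,0],[0,0,20,0,0,0,0],[0,0,10,0,0,0,0],[0,0,5,0,0,0,0],[0,0,0,0,0,0,0]]
  ]
}}

```text
time_s: 16.8
eef_pos: [0.6294, -0.0703, 0.0217]
eef_rot: [-0.0, 0.986, 0.165, -0.0]
wrist_force: [-0.0, -0.7, -0.6]
opening: -0.001
grasp_force: 0.0
```

>>> {"op": "jog_arm", "data": {
  "series": [
    [[0,0,3,0,0,0,0],[0,0,2,0,0,0,0],[0,0,2,0,0,0,0],[0,0,2,0,0,0,0],[0,0,2,0,0,0,0],[0,0,1,0,0,0,0],[0,0,0,0,0,0,0],[0,0,0,0,0,0,0],[0,0,0,0,0,0,0],[0,0,0,0,0,0,0]]
  ]
}}

```text
time_s: 17.8
eef_pos: [0.63, -0.0709, 0.0102]
eef_rot: [0.0, 0.986, 0.165, 0.0]
wrist_force: [-0.1, -0.2, 2.6]
opening: 0.001
grasp_force: 0.9
```

```bash
cat > head.py <<'E'
from h import *
for n in("top","scene"):
    c=ctrl.camera(n); P=cloud(c); V=c["frame"].max(2); X,Y,Z=np.moveaxis(P,-1,0)
    e=np.radians(18.8); a=(X-.593)*np.cos(e)+(Y-.0395)*np.sin(e); b=-(X-.593)*np.sin(e)+(Y-.0395)*np.cos(e)
    m=(abs(a)<.066)&(abs(b)<.022)&(Z>.12)&(Z<.3)&(V<90)&(c["z_map"]>.1)
    if m.sum()>20:
        zt=np.percentile(Z[m],90); t=m&(Z>zt-.008); r=cv2.minAreaRect(P[t][:,:2].astype(np.float32))
        print(n,"head top",np.round(np.median(Z[t]),4),np.round(r[0],4),np.round(r[1],4),round(r[2],1),t.sum())
plan([])
E
python3 head.py
```

```text
top head top 0.1596 [0.6065 0.0451] [0.0976 0.0299] 18.9 566
scene head top 0.1567 [0.6338 0.0515] [0.0436 0.0341] 18.7 185
t 17.9 pos [ 0.6299 -0.0709  0.0101] yaw 19.01 F [ 1.1 -0.3  3.3] tilt [ 8.e-04 -3.e-04 -1.e+00] open 0.2 gf 1.3
```

The head has popped: its top now reads 0.158 m, up from 0.144 m.

>>> {"op": "jog_arm", "data": {
  "series": [
    [[0,0,-10,0,0,0,0],[0,0,-25,0,0,0,0],[0,0,-40,0,0,0,60],[0,0,-40,0,0,0,60],[0,0,-40,0,0,0,60],[0,0,-30,0,0,0,60],[0,0,-15,0,0,0,60],[0,-10,0,0,0,0,60],[0,-20,0,0,0,0,60],[0,-25,0,0,0,0,60]]
  ]
}}

```text
time_s: 18.9
eef_pos: [0.6094, -0.0173, 0.2067]
eef_rot: [-0.001, 0.986, 0.165, -0.002]
wrist_force: [-0.5, 0.6, 0.5]
opening: 0.704
grasp_force: 0.0
```

>>> {"op": "jog_arm", "data": {
  "series": [
    [[0,-25,0,0,0,0,60],[0,-20,0,0,0,0,60],[0,-12,0,0,0,0,60],[0,-5,0,0,0,0,60],[0,0,0,0,0,0,60],[0,0,0,0,0,0,60],[0,0,0,0,0,0,60],[0,0,0,0,0,0,60],[0,0,0,0,0,0,60],[0,0,0,0,0,0,60]]
  ]
}}

```text
time_s: 19.9
eef_pos: [0.5915, 0.0395, 0.2098]
eef_rot: [0.0, 0.986, 0.165, 0.0]
wrist_force: [-1.5, 0.4, -1.1]
opening: 0.703
grasp_force: 0.0
```

```bash
python3 - <<'E'
from h import *
c=ctrl.camera("wrist"); cv2.imwrite("pics/w5.png",c["frame"])
plan([(.5924,.0398,.129,18.8,5,60)])
c=ctrl.camera("scene"); P=cloud(c); X,Y,Z=np.moveaxis(P,-1,0); V=c["frame"].max(2); m=(np.hypot(X-.593,Y-.04)<.07)&(Z>.12)&(Z<.175)&(V<90)&(c["z_map"]>.1); print(np.percentile(Z[m],[5,50,95]),m.sum())
E
```

```text
t 19.95 pos [0.5915 0.0396 0.2098] yaw 18.99 F [-0.2 -0.4 -0.3] tilt [ 0. -0. -1.] open 59.7 gf 0.0
[[0.2, 0.0, 16.2, 0, 0, 0.001, 60], [0.2, 0.0, 16.1, 0, 0, 0.001, 60], [0.2, 0.0, 16.2, 0, 0, 0.0, 60], [0.2, 0.0, 16.1, 0, 0, 0.001, 60], [0.1, 0.1, 16.2, 0, 0, 0.0, 60]]
[0.13614782 0.15460398 0.15842546] 901
```

View pics/w5.png

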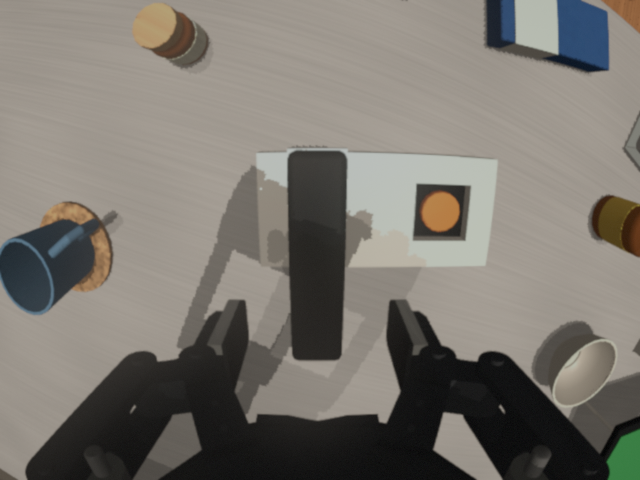

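The head at (317,255) lies midway between the open fingers at (235,340) and (400,340), and the mug is on the coaster at left.

>>> {"op": "jog_arm", "data": {
  "series": [
    [[1,0,10,0,0,0,60],[0,0,20,0,0,0,60],[0,0,25,0,0,0,60],[0,0,18,0,0,0,60],[0,0,8,0,0,0,60],[0,0,0,0,0,0,60],[0,0,0,0,0,0,20],[0,0,0,0,0,0,20],[0,0,0,0,0,0,20],[0,0,0,0,0,0,20]]
  ]
}}

```text
time_s: 21.0
eef_pos: [0.5932, 0.0403, 0.1302]
eef_rot: [0.0, 0.986, 0.165, 0.001]
wrist_force: [0.3, 0.2, 3.7]
opening: 0.362
grasp_force: 61.4
```

>>> {"op": "jog_arm", "data": {
  "series": [
    [[0,0,0,0,0,0,20],[0,0,0,0,0,0,20],[0,0,-1,0,0,0,20],[0,0,-2,0,0,0,20],[0,0,-3,0,0,0,20],[0,0,-4,0,0,0,20],[0,0,-5,0,0,0,20],[0,0,-5,0,0,0,20],[0,0,0,0,0,0,20],[0,0,0,0,0,0,20]]
  ]
}}

```text
time_s: 22.0
eef_pos: [0.5929, 0.0402, 0.1486]
eef_rot: [0.0, 0.986, 0.165, 0.001]
wrist_force: [5.0, 1.7, -2.0]
opening: 0.366
grasp_force: 60.7
```

```bash
python3 head.py
```

```text
top head top 0.2898 [0.5603 0.0308] [0.0056 0.0382] 15.2 35
scene head top 0.2579 [0.595  0.0374] [0.0741 0.0376] 17.7 154
t 22.1 pos [0.5929 0.0402 0.1485] yaw 19.01 F [ 5.   1.  -2.7] tilt [ 0.0012  0.     -1.    ] open 31.1 gf 60.7
```

>>> {"op": "jog_arm", "data": {
  "series": [
    [[0.5,0,-4,0,0,0,20],[0,0,-5,0,0,0,20],[0,0,-5,0,0,0,20],[0,0,-5,0,0,0,20],[0,0,-5,0,0,0,20],[0,0,-5,0,0,0,20],[0,0,-5,0,0,0,20],[0,0,-5,0,0,0,20],[0,0,0,0,0,0,20],[0,0,0,0,0,0,20]]
  ]
}}

```text
time_s: 23.1
eef_pos: [0.5929, 0.0402, 0.1874]
eef_rot: [0.0, 0.986, 0.165, 0.0]
wrist_force: [4.6, 1.1, -2.0]
opening: 0.363
grasp_force: 60.7
```

>>> {"op": "jog_arm", "data": {
  "series": [
    [[0,0,-5,0,0,0,20],[0,0,-5,0,0,0,20],[0,0,-5,0,0,0,20],[0,0,-5,0,0,0,20],[0,0,-5,0,0,0,20],[0,0,-4,0,0,0,20],[0,0,-3,0,0,0,20],[0,0,-3,0,0,0,20],[0,0,0,0,0,0,20],[0,0,0,0,0,0,20]]
  ]
}}

```text
time_s: 24.1
eef_pos: [0.5928, 0.0402, 0.2223]
eef_rot: [0.0, 0.986, 0.165, -0.0]
wrist_force: [5.1, 0.6, -4.1]
opening: 0.368
grasp_force: 60.6
```

>>> {"op": "jog_arm", "data": {
  "series": [
    [[0,0,-2,0,0,0,20],[0,0,-2,0,0,0,20],[0,0,-2,0,0,0,20],[0,0,-2,0,0,0,20],[0,0,-1,0,0,0,20],[0,0,-1,0,0,0,20],[0,0,-1,0,0,0,20],[0,0,0,0,0,0,20],[0,0,0,0,0,0,20],[0,0,0,0,0,0,20]]
  ]
}}

```text
time_s: 25.1
eef_pos: [0.5928, 0.0402, 0.2331]
eef_rot: [0.0, 0.986, 0.165, -0.0]
wrist_force: [5.8, 0.1, -4.6]
opening: 0.365
grasp_force: 60.3
```

```bash
python3 -c "
from h import *
plan([])"
```

```text
t 25.1 pos [0.5928 0.0402 0.2331] yaw 19.0 F [ 5.8  0.1 -4.6] tilt [-3.e-04 -2.e-04 -1.e+00] open 31.2 gf 60.3
```

>>> {"op": "jog_arm", "data": {
  "series": [
    [[0,0,-1,0,0,0,20],[0,0,0,0,0,0,20],[0,0,-1,0,0,0,20],[0,0,0,0,0,0,20],[0,0,0,0,0,0,20],[0,0,0,0,0,0,20],[0,0,0,0,0,0,20],[0,0,0,0,0,0,20],[0,0,0,0,0,0,20],[0,0,0,0,0,0,20]]
  ]
}}

```text
time_s: 26.1
eef_pos: [0.5928, 0.0402, 0.2351]
eef_rot: [0.0, 0.986, 0.165, -0.0]
wrist_force: [4.9, 0.1, -5.8]
opening: 0.367
grasp_force: 60.3
```

>>> {"op": "jog_arm", "data": {
  "series": [
    [[0,0,-1,0,0,0,20],[0,0,0,0,0,0,20],[0,0,0,0,0,0,20],[0,0,0,0,0,0,20],[0,0,0,0,0,0,20],[0,0,0,0,0,0,20],[0,0,0,0,0,0,20],[0,0,0,0,0,0,20],[0,0,0,0,0,0,20],[0,0,0,0,0,0,20]]
  ]
}}

```text
time_s: 27.1
eef_pos: [0.5927, 0.0402, 0.2354]
eef_rot: [-0.0, 0.986, 0.165, -0.0]
wrist_force: [7.4, 0.1, -8.6]
opening: 0.364
grasp_force: 61.0
```

```bash
python3 -c "
from h import *
plan([])
c=ctrl.camera('scene'); f=c['frame'][130:350,220:430]; cv2.imwrite('pics/s7.png',cv2.resize(f,None,fx=2.6,fy=2.6,interpolation=2))
P=cloud(c);X,Y,Z=np.moveaxis(P,-1,0); m=(np.hypot(X-.593,Y-.04)<.075)&(np.hypot(X-.593,Y-.04)>.04)&(Z>.2)&(Z<.275)&(c['z_map']>.1); print(np.percentile(Z[m],[2,50,90,98]))
"
```

```text
t 27.1 pos [0.5927 0.0402 0.2354] yaw 19.01 F [ 7.4  0.1 -8.6] tilt [-8.e-04 -0.e+00 -1.e+00] open 31.0 gf 61.0
[0.23517532 0.25551378 0.2627237  0.26368191]
```

View pics/s7.png

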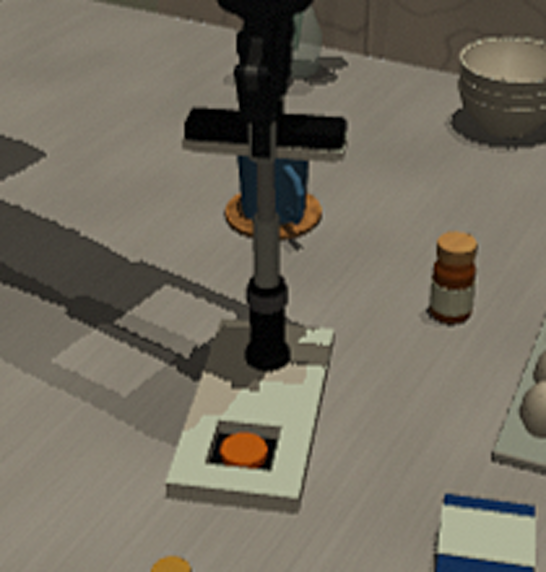

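The head is up at (265,130) with both tubes showing below it. The last 1 mm only moved it 0.3 mm and the force rose, so one more small pull should confirm the stop.

>>> {"op": "jog_arm", "data": {
  "series": [
    [[0,0,-1,0,0,0,20],[0,0,0,0,0,0,20],[0,0,0,0,0,0,20],[0,0,0,0,0,0,20],[0,0,0,0,0,0,20],[0,0,0,0,0,0,20],[0,0,0,0,0,0,20],[0,0,0,0,0,0,20],[0,0,0,0,0,0,20],[0,0,0,0,0,0,20]]
  ]
}}

```text
time_s: 28.15
eef_pos: [0.5925, 0.0402, 0.2355]
eef_rot: [-0.0, 0.986, 0.165, -0.001]
wrist_force: [8.7, 0.1, -13.2]
opening: 0.367
grasp_force: 61.2
```

Another 1 mm pull moved it only 0.1 mm and raised the force to 13 N, so this is the second stop.

```bash
python3 -c "
from bench import ctrl
print(ctrl.hand_in())"
```

```text
the job is handed in; nothing more can be done
None
```

The job is handed in at about 28 s: the mug stands upright and released in the middle of the coaster, the button was pressed and the head popped, and the arm is gripping the lamp head and holding it against the second stop (about 13 N of pull); the bowl and both bottles were not touched.

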